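# Shut the cleaning booth and hold its spindle knob at the third click

## Task

Push the orange-framed door of the blue cleaning booth shut until it snaps home on its catch. Then turn the black knob on the booth's roof clockwise, counting the clicks, to the third click (the red mark) without running on past it, and finish while still gripping the knob and holding it there, because it springs back if released. Leave the other things on the bench where they are.

Things in the scene. Friction and masses are not known exactly. Their poses are not given: they have to be found in the camera images.
- booth: blue sheet-metal cleaning booth, a fixed box 240 deep (its x) x 280 wide (its y) x 200 mm high; origin at the centre of its underside on the bench, z up, its open front faces its own -x (towards the robot). It stands somewhere different each time.
- booth_door (a joint): angle of the booth's door in rad: 0 fully shut, grows as it swings open towards the robot; starts ajar at 0.3 to 0.6. Low friction. A spring ball catch resists from 0.07 rad on (takes about 5 N when pushing 170 mm from the hinge), then below about 0.025 rad it snaps the door to 0 and keeps it there.
- door_hinge (a point): point on the door's vertical hinge axis, at the booth's left (+y) front corner, 195 mm up at the level of the door's top edge, in the plane of the door's inner face. Its frame turns with the door: -y runs along the door to the free edge, -x points out of the outer face, which lies 12 mm away.
- door_edge (a point): top outer corner of the door's free edge, 260 mm from the hinge. The door is a stiff panel 12 mm thick, from 5 to 195 mm above the bench, orange frame with a clear window. A small steel pull stands 28 mm out of the outer face near this edge, 48 to 72 mm above the bench; above it the face is flat.
- knob (a joint): angle of the roof knob in rad: 0 at the start, grows clockwise seen from above; clicks (stops) every 0.349 rad (20 degrees), the third at 1.047, end stop at 1.745. A return spring (0.07 N m at 0, 0.09 at the third) always drives it back to 0; each click adds a ripple of +-0.05 N m: stiffest just past a stop, easiest just before the next.
- knob_grip (a point): on the knob's vertical axis, 232 mm up, 14 mm below the top of its black grip bar (56 mm long along this point's x, 16 wide along its y, 34 high) on a flange 60 mm across, top 18 mm below this point. Roof 32 mm below. White line on the bar's -x end points at dial ticks; the third after the start is red. At 0 the bar stands 0.52 rad anticlockwise of the booth's x.
- level: brass bubble level, 20 x 70 x 22 mm, lying on the booth's roof behind the knob; leave it; origin under its centre
- dish: steel parts dish, 96 mm wide, 35 mm high, on the bench to the right of the booth; leave it; origin under its centre
- driver: red-handled screwdriver lying on the bench to the left; leave it; origin on its underside
- hexkey: dark steel hex key, 80 x 30 mm, 8 mm thick, lying on the bench to the right; leave it; origin on its underside in the middle of its long arm
- collar: black mounting collar, 48 mm across, 20 mm high, on the bench to the left of the booth; leave it; origin under its centre
- oil: small white oil bottle with red cap, 40 mm wide, 110 mm high, on the bench to the right of the booth; leave it; origin under its centre

How it is judged:
By the outcome, as a careful person would: the job done as asked, in the order asked, and still so for the second after the job is handed in, while the arm keeps its last pose, push and grip.
It also fails if it takes over 54 s, if anything falls off the work surface, if the arm or the gripper's body presses on something with over 40 N, if the wrist force passes 120 N, or if a joint passes its speed limit or range.

## Robot

A 6-joint arm with a two-finger parallel gripper is mounted at the origin on the work surface. World frame = base frame: x ahead of the robot, y to its left, z up, the work surface at z = 0. Lengths are in mm, angles in rad, forces in N, time in s.
With the tool pointing down it reaches from about 325 to 925 mm from the base axis. Payload 3.1 kg.
Tool frame: the origin (TCP) lies at the very end of the fingers, on their centre line; the grasp point (between the pads) lies 19 mm behind it; z points along the fingers, y is the direction in which the jaws open and shut (so a half turn about z gives the same grasp; the last joint's range is limited). The gripper opens to 85 mm and grips with 20 to 120 N. Pads are 22 mm wide; open, the fingers measure 114 mm over their backs; the gripper's body (76 mm by 85 mm) begins 54 mm behind the grasp point. The pads swing forward as they close: fully open they stand 13 mm farther back than shut.
Start: joints at [-1.283, 0.217, 1.613, -0, 1.311, -0.112], TCP at [243.293, -575.715, 208] pointing down, gripper open.
Joint ranges: [-2.75, 2.75], [-0.78, 2.1], [0.31, 2.55], [-1.13, 4.27], [0.13, 2.63], [-2.58, 2.58]. Speed limits (rad/s): [2.79, 2.79, 3.14, 3.14, 3.14, 3.14].

## Interface

Orientations are given as a unit quaternion [w, x, y, z].
In Python, from bench import manip gives the robot as it stands.
- The arm moves only by the shell command python3 -m crank 'ROWS' [FORCE]. ROWS is JSON, a list of rows, each an object of numbers: "rx", "ry", "rz": the turn, a rotation vector about the tool's x, y, z in rad; "dx", "dy", "dz": the shift along the tool's x, y, z in mm; "gripper": the closure in counts, from 0 (fully open) to 255 (shut). A call has exactly 10 rows; each row shifts and turns the commanded pose from where the row before left it, along the tool's axes as they then stand; what a row does not reach is not made up. A row lasts 1/10 s, in which the tool goes at most 50 mm and 8.59 degrees, less where a joint would pass 70% of its speed; a pose out of reach is approached as far as the arm can. A call with a gripper value outside its range is refused whole. The fingers move at their own pace and stop on an object; FORCE is the grip in N (left out, the last holds). Time passes only in rows, so rows that do not move let the fingers close, or fill a call up. It gives the time, the measured TCP pose, the force and the opening at its end, in the units of the state.
- manip.read_state(): the state, without advancing time (a new reading comes with each control period).
- manip.get_image(name): name is "side" or "top" or "wrist"; returns a dict with "frame" (480x640x3 uint8, blue, green, red), "mtx" (3x3 intrinsics, pixels), "world_from_camera" (4x4, takes a point from camera to world coordinates); the wrist camera has in their place "mount" (4x4, takes a point from camera to tool coordinates, whose origin is the TCP and whose axes are the flange's). Camera axes: x right, y up, looking along -z (the intrinsics and any distortion apply to the point x, -y, -z); pixel columns grow to the right and rows downward; lengths in mm; the calibration is good to about 2 mm. A picture is of the moment at which its call begins: read the wrist's pose just before it. There is no depth.
- manip.job_done(): hands the job in, once; it reports no verdict.
The state is a dict: "t": time; "joints": joint angles; "qvel": joint speeds; "joint_efforts": joint torques, N m; "ee_pos": TCP position; "eef_rot": TCP orientation; "ft_force": force on the tool from outside, world axes, zero at the start; "ft_torque": the same for the moment, N m; "grip_width": finger opening in mm.
Only numpy, scipy, OpenCV 4.12 (cv2) and the standard library are available. Lean on these libraries where they do the work, as an engineer would, in place of code of your own. Each camera call takes 0.05 s, during which the arm holds its last target. There are 200 camera calls.

## Working session

There is one attempt and no reset: what is moved stays moved. The work goes in short steps, Python scripts to look and compute and a shell command to move; the robot and the scene stay as the last step left them, time stands still between calls to the robot, and variables do not carry over. Pictures are saved under pics/ and viewed, about 8 in all and at most 12, crops included, and the job is handed in when it is done.

```bash
ls; mkdir -p pics; python3 - <<'E'
from bench import manip
import cv2,numpy as np
s=manip.read_state();print(s)
for n in("top","side"):
    im=manip.get_image(n);cv2.imwrite(f"pics/{n}0.png",im["frame"]);np.savez(f"pics/{n}0.npz",**im)
    print(n,np.round(im["mtx"],1).tolist(),np.round(im["world_from_camera"],3).tolist(),[k for k in im])
E
```

```text
pics
{'t': 0.0, 'joints': array([-1.28321638e+00,  2.17781670e-01,  1.61495646e+00,  9.87410159e-06,
        1.31128663e+00, -1.12213024e-01]), 'qvel': array([ 0.00023349, -0.00078118, -0.00167626, -0.00092317, -0.00071686,
       -0.00049718]), 'joint_efforts': array([-8.85388836e-04, -3.96853065e+01, -3.03853261e+01, -2.80234826e-04,
        9.89559368e-03,  5.98329535e-06]), 'ee_pos': array([ 243.03152855, -574.85624042,  206.63961377]), 'eef_rot': array([-1.21179831e-03,  9.80086666e-01,  1.98566482e-01, -1.01739226e-04]), 'ft_force': array([0.18975324, 1.14789584, 0.13875965]), 'ft_torque': array([ 0.02826242, -0.07381427,  0.00454378]), 'grip_width': 85.12494172316141}
top [[552.7, 0.0, 317.5], [0.0, 552.7, 240.6], [0.0, 0.0, 1.0]] [[0.033, 0.978, -0.204, 328.354], [-0.999, 0.032, -0.011, -6.314], [-0.004, 0.204, 0.979, 1348.35], [0.0, 0.0, 0.0, 1.0]] ['frame', 'mtx', 'world_from_camera']
side [[532.1, 0.0, 315.6], [0.0, 532.1, 241.0], [0.0, 0.0, 1.0]] [[-0.504, 0.643, -0.577, -107.071], [-0.864, -0.376, 0.335, 391.615], [-0.002, 0.667, 0.745, 1037.711], [0.0, 0.0, 0.0, 1.0]] ['frame', 'mtx', 'world_from_camera']
```

View pics/top0.png

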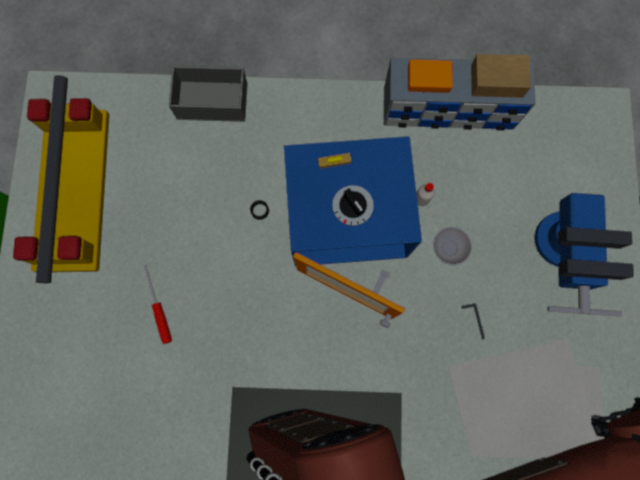

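View pics/side0.png

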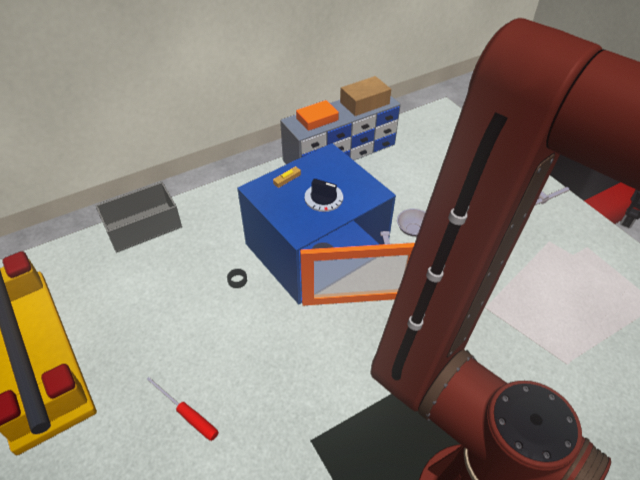

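The top view shows the booth roof with corners near (285,146), (411,138), (419,243) and (291,250). The knob is at (352,205) with its white line to the lower right and the red tick near (345,221). The door's top edge runs from (295,256) to (403,312). In the side view the arm hides the door's free edge.

```bash
cat > h.py <<'E'
import numpy as np,cv2
def ray(d,uv):
    M=d["mtx"];T=d["world_from_camera"]
    v=np.linalg.inv(M)@[uv[0],uv[1],1]; return T[:3,3],T[:3,:3]@[v[0],-v[1],-v[2]]
def plane(d,uv,z):
    o,r=ray(d,uv); return o+r*(z-o[2])/r[2]
def two(d1,p1,d2,p2):
    o1,r1=ray(d1,p1);o2,r2=ray(d2,p2)
    s=np.linalg.lstsq(np.c_[r1,-r2],o2-o1,rcond=None)[0]
    return (o1+s[0]*r1+o2+s[1]*r2)/2,np.linalg.norm(o1+s[0]*r1-o2-s[1]*r2)
E
python3 - <<'E'
from h import *
d=dict(np.load("pics/top0.npz"));f=d["frame"];np.set_printoptions(precision=1,suppress=True)
hsv=cv2.cvtColor(f,cv2.COLOR_BGR2HSV)
b=cv2.inRange(hsv,(100,140,60),(125,255,255));b[:,:270]=0;b[:,430:]=0;b[:130]=0;b[270:]=0
print("V hist roof/front",hsv[170,300],hsv[240,350],hsv[255,350],hsv[250,416])
roof=cv2.inRange(hsv,(100,140,int(hsv[170,300][2])-22),(125,255,255))&b
roof=cv2.morphologyEx(roof,cv2.MORPH_CLOSE,np.ones((5,5)))
c=max(cv2.findContours(roof,0,1)[0],key=cv2.contourArea);h=cv2.convexHull(c)
q=cv2.approxPolyDP(h,6,True)[:,0];print("roof",cv2.contourArea(h),q.tolist())
for p in q: print(plane(d,p,200))
o=cv2.inRange(hsv,(5,150,120),(22,255,255));o[:,:280]=0;o[:,420:]=0;o[:245]=0;o[325:]=0
c=max(cv2.findContours(o,0,1)[0],key=cv2.contourArea);r=cv2.minAreaRect(c);print("door",r,cv2.boxPoints(r).tolist())
crop=cv2.resize(f[130:330,275:435],None,fx=3,fy=3,interpolation=cv2.INTER_CUBIC)
cv2.imwrite("pics/crop1.png",crop)
E
```

```text
V hist roof/front [108 205 102] [107 199 104] [106 219 106] [ 73  19 124]
roof 14997.5 [[408, 137], [420, 241], [403, 257], [320, 263], [292, 251], [285, 146]]
[ 807.1 -185.7  200. ]
[ 573.4 -211.1  200. ]
[ 537.8 -175.2  200. ]
[519.3  -0.7 200. ]
[543.   59.3 200. ]
[777.5  84.7 200. ]
door ((348.7857971191406, 282.4170227050781), (122.56790161132812, 5.169103622436523), 27.181110382080078) [[293.0889892578125, 256.72137451171875], [295.45025634765625, 252.1230926513672], [404.48260498046875, 308.1126708984375], [402.121337890625, 312.7109375]]
```

View pics/crop1.png

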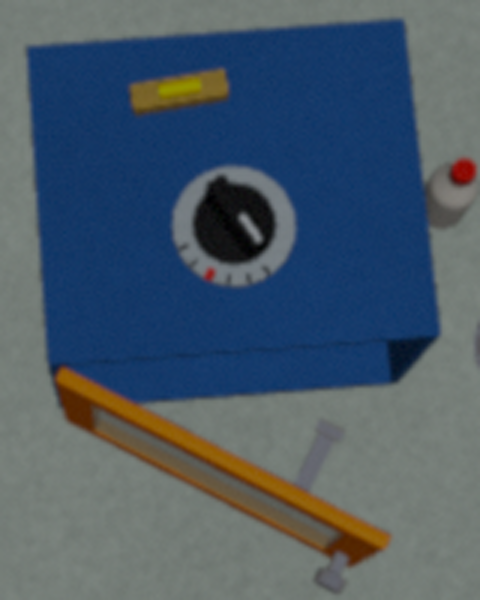

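The crop (3x, offset 275,130) shows roof corners at crop (27,46), (404,20), (439,336) and (50,362). The knob flange is centred near (234,226) and the bar's white end near (252,230). The door's top strip runs from (62,372) to (387,541), with the pull outside near (332,570).

```bash
python3 - <<'E'
from h import *
d=dict(np.load("pics/top0.npz"));f=d["frame"];s=dict(np.load("pics/side0.npz"));np.set_printoptions(precision=1,suppress=True)
C=lambda x,y:np.array([x/3+275-.33,y/3+130-.33])
P=[plane(d,C(*p),200)[:2] for p in((27,46),(404,20),(439,336),(50,362))]
print(P,[np.linalg.norm(P[i]-P[(i+1)%4]) for i in range(4)])
bl,br,fr,fl=P
xa=(bl+br-fl-fr);ya=(bl+fl-br-fr)
yaw1=np.arctan2(xa[1],xa[0]);yaw2=np.arctan2(-ya[0],ya[1]);print("yaw",yaw1,yaw2,"centre",np.mean(P,0))
hsv=cv2.cvtColor(f,cv2.COLOR_BGR2HSV)
# flange (light grey) top z=214
m=cv2.inRange(hsv,(0,0,100),(180,90,255));m[:180]=0;m[235:]=0;m[:,:325]=0;m[:,380:]=0
c=max(cv2.findContours(m,0,1)[0],key=cv2.contourArea);e=cv2.fitEllipse(cv2.convexHull(c));print("ring",e,plane(d,e[0],200),plane(d,e[0],214))
for z in(195,):
  for p in((62,367),(60,378),(389,537),(384,549)): print("door",plane(d,C(*p),z))
# black bar blob
m=cv2.inRange(hsv,(0,0,0),(180,255,50));m[:180]=0;m[235:]=0;m[:,:325]=0;m[:,380:]=0
c=max(cv2.findContours(m,0,1)[0],key=cv2.contourArea);e=cv2.minEnclosingCircle(c);print("blk",e,plane(d,e[0],214),plane(d,e[0],246))
print("whiteline ends",plane(d,C(241,216),246),plane(d,C(261,244),246), "bar far end",plane(d,C(215,183),246))
E
```

```text
[array([779.7,  87.7]), array([ 808.8, -188.7]), array([ 572. , -213.2]), array([544.4,  60.7])] [np.float64(277.9353875068763), np.float64(238.0130657240022), np.float64(275.3575618655264), np.float64(236.85464124449615)]
yaw 0.10879891897005667 0.10259225560923751 centre [676.2 -63.4]
ring ((352.5294189453125, 204.99887084960938), (39.90835189819336, 41.016056060791016), 103.06304168701172) [647.8 -66.6 200. ] [643.9 -65.8 214. ]
door [542.   52.4 195. ]
door [534.1  53.5 195. ]
door [ 429.8 -178.9  195. ]
door [ 421.4 -175.4  195. ]
blk ((352.5, 202.5399932861328), 14.26830768585205) [649.4 -65.6 214. ] [640.3 -64.  246. ]
whiteline ends [642.3 -69.1 246. ] [622.8 -83.2 246. ] bar far end [665.4 -50.7 246. ]
```

```bash
python3 -m crank '[{"dx":20,"dy":-22,"gripper":255},{"dx":32,"dy":-36,"gripper":255},{"dx":32,"dy":-36,"gripper":255},{"dx":32,"dy":-36,"gripper":255},{"dx":32,"dy":-36,"gripper":255},{"dx":32,"dy":-36,"gripper":255},{"dx":32,"dy":-36,"gripper":255},{"dx":32,"dy":-36,"gripper":255},{"dx":32,"dy":-36,"gripper":255},{"dx":20,"dy":-20,"gripper":255}]' 60
cat > pl.py <<'E'
import sys,numpy as np
from bench import manip
from scipy.spatial.transform import Rotation as R
def go(t,s=None):
    s=s or manip.read_state();q=s["eef_rot"];r=R.from_quat([*q[1:],q[0]])
    m=r.as_matrix();print("t",round(s["t"],2),"pos",s["ee_pos"].round(1),"psi",round(np.arctan2(m[1,0],m[0,0]),3),"zax",m[:,2].round(3),"F",s["ft_force"].round(1),"T",s["ft_torque"].round(3),"w",round(s["grip_width"],1),"j",s["joints"].round(2))
    if t: print("tool delta",(m.T@(np.array(t)-s["ee_pos"])).round(1))
go([float(x) for x in sys.argv[1:]])
E
python3 pl.py 405 -92 145
```

```text
t 0.1 pos [ 243.1 -574.9  206.8] psi 0.4 zax [-0.001  0.002 -1.   ] F [-0.3 -0.9 -0.1] T [-0.014 -0.025  0.006] w 85.3 j [-1.28  0.22  1.61 -0.    1.31 -0.11]
tool delta [ 337.1 -381.7   62.7]invalid input at $[0]: expected keys rx, ry, rz, dx, dy, dz, gripper
```

```bash
python3 -m crank '[{"rx":0,"ry":0,"rz":0,"dx":20,"dy":-22,"dz":0,"gripper":255},{"rx":0,"ry":0,"rz":0,"dx":32,"dy":-36,"dz":0,"gripper":255},{"rx":0,"ry":0,"rz":0,"dx":32,"dy":-36,"dz":0,"gripper":255},{"rx":0,"ry":0,"rz":0,"dx":32,"dy":-36,"dz":0,"gripper":255},{"rx":0,"ry":0,"rz":0,"dx":32,"dy":-36,"dz":0,"gripper":255},{"rx":0,"ry":0,"rz":0,"dx":32,"dy":-36,"dz":0,"gripper":255},{"rx":0,"ry":0,"rz":0,"dx":32,"dy":-36,"dz":0,"gripper":255},{"rx":0,"ry":0,"rz":0,"dx":32,"dy":-36,"dz":0,"gripper":255},{"rx":0,"ry":0,"rz":0,"dx":32,"dy":-36,"dz":0,"gripper":255},{"rx":0,"ry":0,"rz":0,"dx":20,"dy":-20,"dz":0,"gripper":255}]' 60
python3 pl.py 405 -92 145
```

```text
t: 1.1
ee_pos: [387.4, -153.3, 207.5]
eef_rot: [-0.001, 0.98, 0.2, -0.0]
ft_force: [0.2, -0.6, 0.1]
grip_width: -0.2
t 1.1 pos [ 387.4 -153.3  207.5] psi 0.402 zax [-0.     0.001 -1.   ] F [ 0.2 -0.6  0.1] T [ 0.013 -0.017 -0.013] w -0.2 j [-0.55 -0.25  2.08  0.    1.32  0.62]
tool delta [ 40.2 -49.4  62.6]
```

```bash
python3 -m crank '[{"rx":0,"ry":0,"rz":0,"dx":13,"dy":-16,"dz":0,"gripper":255},{"rx":0,"ry":0,"rz":0,"dx":14,"dy":-17,"dz":0,"gripper":255},{"rx":0,"ry":0,"rz":0,"dx":13,"dy":-16,"dz":0,"gripper":255},{"rx":0,"ry":0,"rz":0.14,"dx":0,"dy":0,"dz":10,"gripper":255},{"rx":0,"ry":0,"rz":0.14,"dx":0,"dy":0,"dz":10,"gripper":255},{"rx":0,"ry":0,"rz":0.14,"dx":0,"dy":0,"dz":10,"gripper":255},{"rx":0,"ry":0,"rz":0.14,"dx":0,"dy":0,"dz":11,"gripper":255},{"rx":0,"ry":0,"rz":0.14,"dx":0,"dy":0,"dz":11,"gripper":255},{"rx":0,"ry":0,"rz":0.14,"dx":0,"dy":0,"dz":11,"gripper":255},{"rx":0,"ry":0,"rz":0,"dx":0,"dy":0,"dz":0,"gripper":255}]'
python3 pl.py 425 -100 145
python3 - <<'E'
from bench import manip
import cv2
cv2.imwrite("pics/top1.png",manip.get_image("top")["frame"][120:360,220:460].repeat(2,0).repeat(2,1))
E
```

```text
t: 2.1
ee_pos: [403.4, -95.0, 142.9]
eef_rot: [-0.0, 0.976, -0.218, -0.002]
ft_force: [-0.5, 1.1, 0.7]
grip_width: -0.5
t 2.1 pos [403.4 -95.  142.9] psi -0.44 zax [-0.004  0.002 -1.   ] F [-0.5  1.1  0.7] T [0.022 0.001 0.029] w -0.5 j [-0.4  -0.18  2.14  0.    1.18  1.61]
tool delta [21.7 -4.7 -2.2]
```

View pics/top1.png

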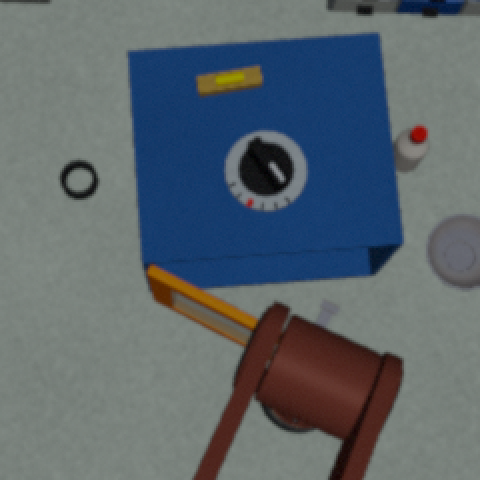

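The door hasn't moved, and the closed gripper stands in front of its outer face. Now I push along the arc.

```bash
python3 -m crank '[{"rx":0,"ry":0,"rz":0,"dx":11,"dy":0,"dz":0,"gripper":255},{"rx":0,"ry":0,"rz":0,"dx":8,"dy":0,"dz":0,"gripper":255},{"rx":0,"ry":0,"rz":-0.05,"dx":9.5,"dy":1,"dz":0,"gripper":255},{"rx":0,"ry":0,"rz":-0.05,"dx":9.5,"dy":1,"dz":0,"gripper":255},{"rx":0,"ry":0,"rz":-0.05,"dx":9.5,"dy":1,"dz":0,"gripper":255},{"rx":0,"ry":0,"rz":-0.05,"dx":9.5,"dy":1,"dz":0,"gripper":255},{"rx":0,"ry":0,"rz":-0.05,"dx":9.5,"dy":1,"dz":0,"gripper":255},{"rx":0,"ry":0,"rz":-0.05,"dx":9.5,"dy":1,"dz":0,"gripper":255},{"rx":0,"ry":0,"rz":-0.05,"dx":9.5,"dy":1,"dz":0,"gripper":255},{"rx":0,"ry":0,"rz":-0.05,"dx":9.5,"dy":1,"dz":0,"gripper":255}]'
python3 pl.py 540 -134 143
```

```text
t: 3.15
ee_pos: [494.5, -132.3, 145.5]
eef_rot: [0.0, 1.0, -0.019, 0.0]
ft_force: [-0.4, -1.0, 0.8]
grip_width: 0.0
t 3.15 pos [ 494.5 -132.3  145.5] psi -0.037 zax [ 0.001 -0.001 -1.   ] F [-0.4 -1.   0.8] T [-0.032  0.15   0.054] w 0.0 j [-0.4   0.04  1.93 -0.    1.17  1.21]
tool delta [45.5  0.   2.6]
```

```bash
python3 -m crank '[{"rx":0,"ry":0,"rz":-0.047,"dx":9,"dy":1,"dz":0,"gripper":255},{"rx":0,"ry":0,"rz":-0.047,"dx":9,"dy":1,"dz":0,"gripper":255},{"rx":0,"ry":0,"rz":-0.047,"dx":7,"dy":1,"dz":0,"gripper":255},{"rx":0,"ry":0,"rz":0,"dx":3,"dy":0,"dz":0,"gripper":255},{"rx":0,"ry":0,"rz":0,"dx":3,"dy":0,"dz":0,"gripper":255},{"rx":0,"ry":0,"rz":0,"dx":3,"dy":0,"dz":0,"gripper":255},{"rx":0,"ry":0,"rz":0,"dx":3,"dy":0,"dz":0,"gripper":255},{"rx":0,"ry":0,"rz":0,"dx":2,"dy":0,"dz":0,"gripper":255},{"rx":0,"ry":0,"rz":0,"dx":0,"dy":0,"dz":0,"gripper":255},{"rx":0,"ry":0,"rz":0,"dx":0,"dy":0,"dz":0,"gripper":255}]'
python3 pl.py 540 -134 143
```

```text
t: 4.15
ee_pos: [530.6, -133.8, 145.1]
eef_rot: [0.001, 0.999, 0.05, -0.002]
ft_force: [-4.9, -2.6, 2.3]
grip_width: -0.3
t 4.15 pos [ 530.6 -133.8  145.1] psi 0.101 zax [-0.004 -0.002 -1.   ] F [-4.9 -2.6  2.3] T [-0.366  0.765 -0.131] w -0.3 j [-0.37  0.12  1.85 -0.    1.18  1.1 ]
tool delta [9.4 1.2 2.1]
```

```bash
python3 -m crank '[{"rx":0,"ry":0,"rz":0,"dx":2,"dy":0,"dz":0,"gripper":255},{"rx":0,"ry":0,"rz":0,"dx":2,"dy":0,"dz":0,"gripper":255},{"rx":0,"ry":0,"rz":0,"dx":2,"dy":0,"dz":0,"gripper":255},{"rx":0,"ry":0,"rz":0,"dx":1,"dy":0,"dz":0,"gripper":255},{"rx":0,"ry":0,"rz":0,"dx":1,"dy":0,"dz":0,"gripper":255},{"rx":0,"ry":0,"rz":0,"dx":0,"dy":0,"dz":0,"gripper":255},{"rx":0,"ry":0,"rz":0,"dx":0,"dy":0,"dz":0,"gripper":255},{"rx":0,"ry":0,"rz":0,"dx":0,"dy":0,"dz":0,"gripper":255},{"rx":0,"ry":0,"rz":0,"dx":0,"dy":0,"dz":0,"gripper":255},{"rx":0,"ry":0,"rz":0,"dx":0,"dy":0,"dz":0,"gripper":255}]'
python3 pl.py 540 -134 143
```

```text
t: 5.15
ee_pos: [540.4, -131.8, 145.1]
eef_rot: [-0.0, 0.999, 0.05, 0.0]
ft_force: [-0.3, 0.6, 0.4]
grip_width: -0.0
t 5.15 pos [ 540.4 -131.8  145.1] psi 0.101 zax [ 0.001  0.    -1.   ] F [-0.3  0.6  0.4] T [0.009 0.009 0.029] w -0.0 j [-0.37  0.13  1.83  0.    1.17  1.1 ]
tool delta [-0.6  2.1  2.1]
```

```bash
python3 -m crank '[{"rx":0,"ry":0,"rz":0,"dx":1,"dy":0,"dz":0,"gripper":255},{"rx":0,"ry":0,"rz":0,"dx":1,"dy":0,"dz":0,"gripper":255},{"rx":0,"ry":0,"rz":0,"dx":1,"dy":0,"dz":0,"gripper":255},{"rx":0,"ry":0,"rz":0,"dx":0.5,"dy":0,"dz":0,"gripper":255},{"rx":0,"ry":0,"rz":0,"dx":0,"dy":0,"dz":0,"gripper":255},{"rx":0,"ry":0,"rz":0,"dx":0,"dy":0,"dz":0,"gripper":255},{"rx":0,"ry":0,"rz":0,"dx":0,"dy":0,"dz":0,"gripper":255},{"rx":0,"ry":0,"rz":0,"dx":0,"dy":0,"dz":0,"gripper":255},{"rx":0,"ry":0,"rz":0,"dx":0,"dy":0,"dz":0,"gripper":255},{"rx":0,"ry":0,"rz":0,"dx":0,"dy":0,"dz":0,"gripper":255}]'
python3 pl.py 540 -134 143
```

```text
t: 6.15
ee_pos: [540.2, -131.8, 145.1]
eef_rot: [-0.0, 0.999, 0.051, -0.004]
ft_force: [-10.4, 0.1, 7.2]
grip_width: -0.0
t 6.15 pos [ 540.2 -131.8  145.1] psi 0.101 zax [-0.008  0.    -1.   ] F [-10.4   0.1   7.2] T [-0.064  1.516 -0.011] w -0.0 j [-0.36  0.14  1.83 -0.    1.18  1.11]
tool delta [-0.4  2.1  2.1]
```

```bash
python3 -m crank '[{"rx":0,"ry":0,"rz":0,"dx":-15,"dy":0,"dz":0,"gripper":255},{"rx":0,"ry":0,"rz":0,"dx":-25,"dy":0,"dz":0,"gripper":255},{"rx":0,"ry":0,"rz":0,"dx":-15,"dy":0,"dz":-20,"gripper":255},{"rx":0,"ry":0,"rz":0,"dx":0,"dy":0,"dz":-35,"gripper":255},{"rx":0,"ry":0,"rz":0,"dx":0,"dy":0,"dz":-35,"gripper":255},{"rx":0,"ry":0,"rz":0,"dx":0,"dy":0,"dz":-35,"gripper":0},{"rx":0,"ry":0,"rz":-0.14,"dx":0,"dy":0,"dz":-30,"gripper":0},{"rx":0,"ry":0,"rz":-0.14,"dx":0,"dy":0,"dz":0,"gripper":0},{"rx":0,"ry":0,"rz":-0.14,"dx":0,"dy":0,"dz":0,"gripper":0},{"rx":0,"ry":0,"rz":-0.1,"dx":0,"dy":0,"dz":0,"gripper":0}]'
python3 pl.py 645 -67 300
python3 - <<'E'
from bench import manip
import cv2,numpy as np
for n in("top","side"):
    im=manip.get_image(n);np.savez(f"pics/{n}2.npz",**im);cv2.imwrite(f"pics/{n}2.png",im["frame"])
a=cv2.imread("pics/top2.png")[120:340,240:460];b=cv2.imread("pics/side2.png")[130:350,220:440]
cv2.imwrite("pics/two2.png",cv2.resize(np.hstack([a,b]),(800,400),interpolation=cv2.INTER_CUBIC))
E
```

```text
t: 7.15
ee_pos: [489.6, -137.3, 300.7]
eef_rot: [0.001, 0.951, 0.308, 0.001]
ft_force: [-0.0, -0.6, -0.4]
grip_width: 72.2
t 7.15 pos [ 489.6 -137.3  300.7] psi 0.626 zax [ 0.002 -0.    -1.   ] F [-0.  -0.6 -0.4] T [-0.013 -0.009 -0.001] w 72.2 j [-0.41 -0.1   1.77  0.    1.47  0.53]
tool delta [167.1  34.    1.1]
```

View pics/two2.png

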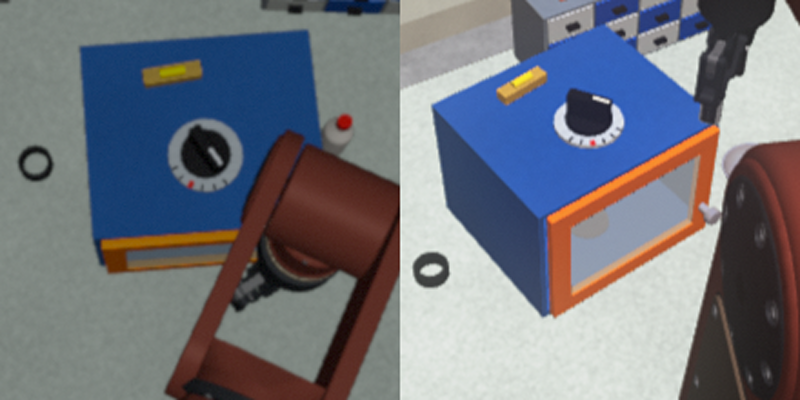

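The door sits flush in the booth front in both views. Next I move above the knob and check with the wrist camera.

```bash
python3 -m crank '[{"rx":0,"ry":0,"rz":0,"dx":20,"dy":4,"dz":0,"gripper":0},{"rx":0,"ry":0,"rz":0,"dx":30,"dy":6,"dz":0,"gripper":0},{"rx":0,"ry":0,"rz":0,"dx":35,"dy":7,"dz":0,"gripper":0},{"rx":0,"ry":0,"rz":0,"dx":35,"dy":7,"dz":0,"gripper":0},{"rx":0,"ry":0,"rz":0,"dx":30,"dy":6,"dz":0,"gripper":0},{"rx":0,"ry":0,"rz":0,"dx":17,"dy":4,"dz":0,"gripper":0},{"rx":0,"ry":0,"rz":0,"dx":0,"dy":0,"dz":0,"gripper":0},{"rx":0,"ry":0,"rz":0,"dx":0,"dy":0,"dz":0,"gripper":0},{"rx":0,"ry":0,"rz":0,"dx":0,"dy":0,"dz":0,"gripper":0},{"rx":0,"ry":0,"rz":0,"dx":0,"dy":0,"dz":0,"gripper":0}]'
python3 - <<'E'
from bench import manip
import cv2,numpy as np
s=manip.read_state();im=manip.get_image("wrist");cv2.imwrite("pics/w3.png",im["frame"])
np.savez("pics/w3.npz",pos=s["ee_pos"],rot=s["eef_rot"],**im);print(im["mtx"].round(1).tolist(),im["mount"].round(3).tolist(),s["ee_pos"],list(im))
E
```

```text
t: 8.25
ee_pos: [643.8, -68.3, 300.3]
eef_rot: [0.0, 0.952, 0.305, 0.0]
ft_force: [-0.6, -0.6, 0.4]
grip_width: 85.2
[[351.2, 0.0, 317.4], [0.0, 351.2, 234.4], [0.0, 0.0, 1.0]] [[0.0, 0.966, 0.257, 62.859], [1.0, -0.0, 0.0, 1.754], [0.0, 0.257, -0.966, -165.766], [0.0, 0.0, 0.0, 1.0]] [643.80965327 -68.27711044 300.29327984] ['frame', 'mtx', 'mount']
```

View pics/w3.png

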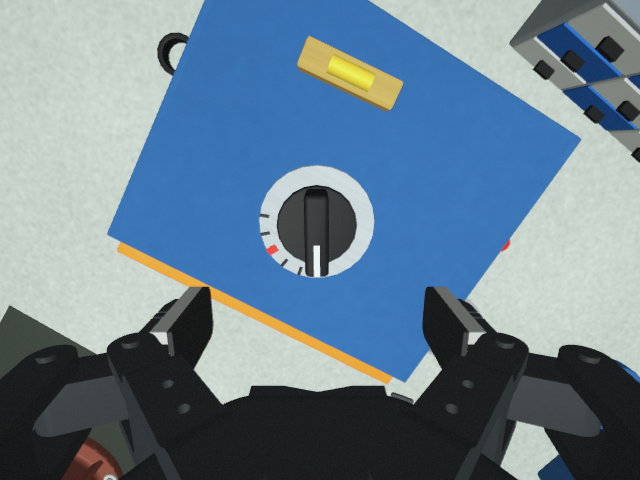

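The wrist view shows the bar vertical in the image, so it is parallel to tool x. Its top runs from about (316,189) to (317,277), and the door's orange edge is flush.

```bash
cat >> h.py <<'E'
def wrist(w):
    from scipy.spatial.transform import Rotation as R
    T=np.eye(4);q=w["rot"];T[:3,:3]=R.from_quat([*q[1:],q[0]]).as_matrix();T[:3,3]=w["pos"]
    return dict(mtx=w["mtx"],world_from_camera=T@w["mount"],frame=w["frame"])
E
python3 - <<'E'
from h import *
np.set_printoptions(precision=1,suppress=True)
w=wrist(dict(np.load("pics/w3.npz")));f=w["frame"];hsv=cv2.cvtColor(f,cv2.COLOR_BGR2HSV)
m=cv2.inRange(f,(0,0,0),(60,60,60));m[:160]=0;m[280:]=0;m[:,:255]=0;m[:,380:]=0
c=max(cv2.findContours(m,0,1)[0],key=cv2.contourArea);e=cv2.minAreaRect(c);print("blk",e)
r=cv2.inRange(f,(150,150,150),(255,255,255));r[:160]=0;r[282:]=0;r[:,:255]=0;r[:,380:]=0
c=max(cv2.findContours(r,0,1)[0],key=cv2.contourArea);e=cv2.fitEllipse(cv2.convexHull(c));print("dial",e,plane(w,e[0],200),plane(w,e[0],203))
a=plane(w,(316,188.5),246);b=plane(w,(316.5,276.5),246);print(a,b,(a+b)/2,np.linalg.norm(a-b),np.arctan2(*(a-b)[1::-1]))
E
python3 pl.py 645 -67 222
```

```text
blk ((316.5000305175781, 226.50001525878906), (80.61016845703125, 80.61016845703125), 45.0)
dial ((316.3231506347656, 221.11695861816406), (111.68311309814453, 114.6441421508789), 88.0235824584961) [646.6 -67.4 200. ] [647.1 -67.  203. ]
[672.1 -49.2 246. ] [624.2 -83.6 246. ] [648.1 -66.4 246. ] 58.932739477274275 0.6242637255492193
t 8.3 pos [643.9 -68.3 300.4] psi 0.62 zax [ 0. -0. -1.] F [ 0.8 -1.1  0.1] T [0.004 0.032 0.036] w 84.9 j [-0.21  0.21  1.45 -0.    1.48  0.74]
tool delta [ 1.6 -0.5 78.4]
```

```bash
python3 -m crank '[{"rx":0,"ry":0,"rz":0,"dx":3,"dy":0.5,"dz":20,"gripper":0},{"rx":0,"ry":0,"rz":0,"dx":0,"dy":0,"dz":30,"gripper":0},{"rx":0,"ry":0,"rz":0,"dx":0,"dy":0,"dz":20,"gripper":0},{"rx":0,"ry":0,"rz":0,"dx":0,"dy":0,"dz":9,"gripper":0},{"rx":0,"ry":0,"rz":0,"dx":0,"dy":0,"dz":0,"gripper":255},{"rx":0,"ry":0,"rz":0,"dx":0,"dy":0,"dz":0,"gripper":255},{"rx":0,"ry":0,"rz":0,"dx":0,"dy":0,"dz":0,"gripper":255},{"rx":0,"ry":0,"rz":0,"dx":0,"dy":0,"dz":0,"gripper":255},{"rx":0,"ry":0,"rz":0,"dx":0,"dy":0,"dz":0,"gripper":255},{"rx":0,"ry":0,"rz":0,"dx":0,"dy":0,"dz":0,"gripper":255}]' 70
python3 pl.py 647 -67 221
```

```text
t: 9.3
ee_pos: [648.4, -66.7, 223.0]
eef_rot: [0.001, 0.952, 0.306, 0.002]
ft_force: [-0.3, -0.1, 0.1]
grip_width: 0.4
t 9.3 pos [648.4 -66.7 223. ] psi 0.621 zax [ 0.003 -0.001 -1.   ] F [-0.3 -0.1  0.1] T [ 0.012 -0.042 -0.019] w 0.4 j [-0.21  0.26  1.53 -0.    1.34  0.74]
tool delta [-1.3 -0.6  2. ]
```

The grip width reads 0.4 where the 16 mm bar should hold it open, so I'll look.

```bash
python3 - <<'E'
from bench import manip
import cv2,numpy as np
a=manip.get_image("wrist")["frame"];b=manip.get_image("side");cv2.imwrite("pics/w4full.png",a)
b=b["frame"][150:250,270:400]
cv2.imwrite("pics/w4.png",np.hstack([cv2.resize(a[80:400,160:480],(400,400)),cv2.resize(b,(400,400))]))
E
python3 pl.py
```

```text
t 9.4 pos [648.3 -66.7 222.8] psi 0.621 zax [ 0.003 -0.001 -1.   ] F [-0.5 -0.3  4.8] T [-0.006 -0.014 -0.043] w 0.2 j [-0.21  0.26  1.53 -0.    1.34  0.74]
```

View pics/w4.png

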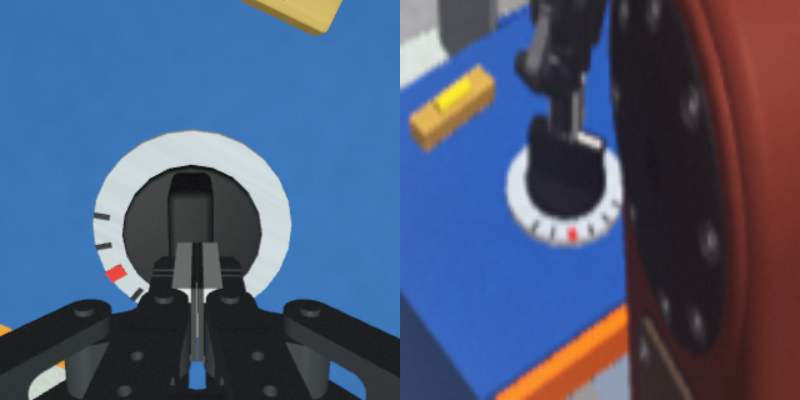

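```bash
python3 - <<'E'
from h import *
np.set_printoptions(precision=1,suppress=True)
def proj(d,p):
    T=np.linalg.inv(d["world_from_camera"]);c=T[:3,:3]@p+T[:3,3];v=d["mtx"]@[c[0],-c[1],-c[2]];return v[:2]/v[2]
s=dict(np.load("pics/side2.npz"));t=dict(np.load("pics/top2.npz"));w=dict(np.load("pics/w3.npz"));W=wrist(w)
for p in((648,-67,200),(648,-67,223),(648,-67,246),(625,-83.5,246)):
    p=np.array(p,float);print(p,"side",proj(s,p),"top",proj(t,p),"wrist3",proj(W,p))
a=s["frame"][150:250,270:400];b=w["frame"][150:300,240:400]
cv2.imwrite("pics/x5.png",np.hstack([cv2.resize(a,(400,308),interpolation=cv2.INTER_CUBIC),cv2.resize(b,(329,308),interpolation=cv2.INTER_CUBIC)]))
E
```

```text
[648. -67. 200.] side [323.3 197.7] top [352.7 204.9] wrist3 [316.9 219.4]
[648. -67. 223.] side [323.4 190.3] top [353.4 202. ] wrist3 [316.9 226.3]
[648. -67. 246.] side [323.5 182.6] top [354. 199.] wrist3 [316.9 234.6]
[625.  -83.5 246. ] side [335.2 186.1] top [361.8 210. ] wrist3 [317.  275.5]
```

View pics/x5.png

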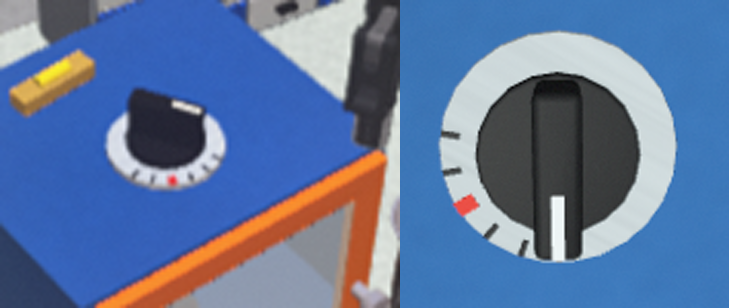

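```bash
python3 - <<'E'
from h import *
np.set_printoptions(precision=1,suppress=True)
from bench import manip
w=dict(np.load("pics/w3.npz"));W=wrist(w)
s=manip.read_state()
def proj(d,p):
    T=np.linalg.inv(d["world_from_camera"]);c=T[:3,:3]@p+T[:3,3];v=d["mtx"]@[c[0],-c[1],-c[2]];return v[:2]/v[2]
f=cv2.imread("pics/w4full.png")
for z in(223,235,246):
    w["pos"]=np.array([s["ee_pos"][0],s["ee_pos"][1],z]);w["rot"]=s["eef_rot"];V=wrist(w)
    print(z,"bar far",proj(V,np.array([671,-50,246.])),"dialcentre",proj(V,np.array([647,-67,201.])),"diameter px",351.2*92/(z+165-201))
r=cv2.inRange(f,(150,150,150),(255,255,255));r[:150]=0;r[330:]=0;r[:,:225]=0;r[:,400:]=0
c=max(cv2.findContours(r,0,1)[0],key=cv2.contourArea);print(cv2.boundingRect(c))
r=cv2.inRange(w["frame"],(150,150,150),(255,255,255));r[:160]=0;r[282:]=0;r[:,:255]=0;r[:,380:]=0
c=max(cv2.findContours(r,0,1)[0],key=cv2.contourArea);print(cv2.boundingRect(c))
print(s["grip_width"],s["joints"])
E
```

```text
223 bar far [312.4 226.7] dialcentre [313.3 258.7] diameter px 172.78288770053476
235 bar far [312.7 220.4] dialcentre [313.5 252.3] diameter px 162.36381909547737
246 bar far [313.  215.5] dialcentre [313.6 246.9] diameter px 153.8590476190476
(234, 184, 159, 138)
(259, 165, 115, 112)
0.20307889138828378 [-0.2  0.3  1.5 -0.   1.3  0.7]
```

The pose and the projections agree: TCP at 223 mm, over the middle of the bar, with the bar unturned. Yet the fingers are shut, so the fast close hasn't held the bar. I'll reopen, then close in small steps at a lower force and read the width.

```bash
python3 -m crank '[{"rx":0,"ry":0,"rz":0,"dx":0,"dy":0,"dz":0,"gripper":60},{"rx":0,"ry":0,"rz":0,"dx":0,"dy":0,"dz":0,"gripper":60},{"rx":0,"ry":0,"rz":0,"dx":0,"dy":0,"dz":0,"gripper":60},{"rx":0,"ry":0,"rz":0,"dx":0,"dy":0,"dz":0,"gripper":60},{"rx":0,"ry":0,"rz":0,"dx":0,"dy":0,"dz":0,"gripper":120},{"rx":0,"ry":0,"rz":0,"dx":0,"dy":0,"dz":0,"gripper":150},{"rx":0,"ry":0,"rz":0,"dx":0,"dy":0,"dz":0,"gripper":170},{"rx":0,"ry":0,"rz":0,"dx":0,"dy":0,"dz":0,"gripper":170},{"rx":0,"ry":0,"rz":0,"dx":0,"dy":0,"dz":0,"gripper":170},{"rx":0,"ry":0,"rz":0,"dx":0,"dy":0,"dz":0,"gripper":170}]' 30
python3 pl.py
python3 - <<'E'
from bench import manip
import cv2,numpy as np
a=manip.get_image("wrist")["frame"]
b=manip.get_image("side")["frame"][150:250,270:400]
cv2.imwrite("pics/w6.png",np.hstack([cv2.resize(a[80:400,160:480],(400,400)),cv2.resize(b,(400,400))]))
E
```

```text
t: 10.4
ee_pos: [647.3, -66.4, 221.0]
eef_rot: [-0.0, 0.952, 0.305, 0.0]
ft_force: [0.2, 0.2, 0.4]
grip_width: 28.5
t 10.4 pos [647.3 -66.4 221. ] psi 0.621 zax [ 0.  0. -1.] F [0.2 0.2 0.4] T [ 0.012 -0.065  0.045] w 28.5 j [-0.21  0.26  1.54  0.    1.34  0.74]
```

View pics/w6.png

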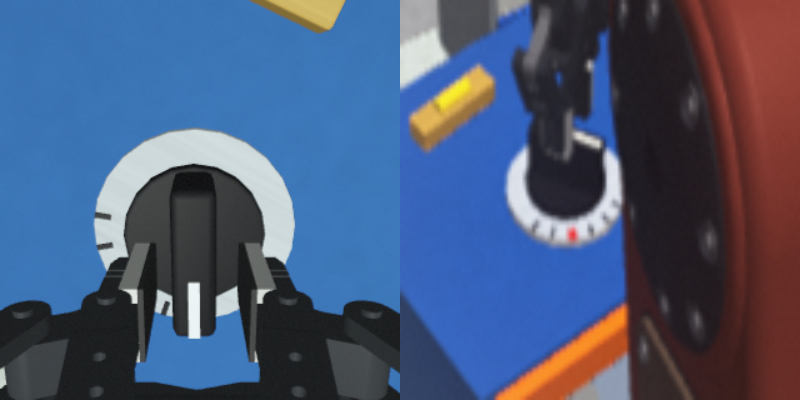

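The pads now straddle the bar with a 28 mm opening. I keep closing gradually.

```bash
python3 -m crank '[{"rx":0,"ry":0,"rz":0,"dx":0,"dy":0,"dz":0,"gripper":185},{"rx":0,"ry":0,"rz":0,"dx":0,"dy":0,"dz":0,"gripper":192},{"rx":0,"ry":0,"rz":0,"dx":0,"dy":0,"dz":0,"gripper":198},{"rx":0,"ry":0,"rz":0,"dx":0,"dy":0,"dz":0,"gripper":202},{"rx":0,"ry":0,"rz":0,"dx":0,"dy":0,"dz":0,"gripper":206},{"rx":0,"ry":0,"rz":0,"dx":0,"dy":0,"dz":0,"gripper":210},{"rx":0,"ry":0,"rz":0,"dx":0,"dy":0,"dz":0,"gripper":214},{"rx":0,"ry":0,"rz":0,"dx":0,"dy":0,"dz":0,"gripper":218},{"rx":0,"ry":0,"rz":0,"dx":0,"dy":0,"dz":0,"gripper":222},{"rx":0,"ry":0,"rz":0,"dx":0,"dy":0,"dz":0,"gripper":222}]' 30
python3 pl.py
```

```text
t: 11.5
ee_pos: [646.7, -65.6, 221.2]
eef_rot: [-0.001, 0.952, 0.306, -0.0]
ft_force: [-5.1, 3.6, 1.8]
grip_width: 13.9
t 11.5 pos [646.7 -65.6 221.2] psi 0.621 zax [-0.001  0.001 -1.   ] F [-5.1  3.6  1.8] T [ 0.654  0.674 -0.008] w 13.9 j [-0.21  0.26  1.54  0.    1.35  0.74]
```

Width 13.9 mm with the fingers stopped on the bar, so it is gripped (the pads give a little). I trim the side load and start turning to the first click.

```bash
python3 -m crank '[{"rx":0,"ry":0,"rz":0,"dx":0,"dy":-0.6,"dz":0,"gripper":222},{"rx":0,"ry":0,"rz":0.04,"dx":0,"dy":0,"dz":0,"gripper":222},{"rx":0,"ry":0,"rz":0.04,"dx":0,"dy":0,"dz":0,"gripper":222},{"rx":0,"ry":0,"rz":0.05,"dx":0,"dy":0,"dz":0,"gripper":222},{"rx":0,"ry":0,"rz":0.05,"dx":0,"dy":0,"dz":0,"gripper":222},{"rx":0,"ry":0,"rz":0.05,"dx":0,"dy":0,"dz":0,"gripper":222},{"rx":0,"ry":0,"rz":0.05,"dx":0,"dy":0,"dz":0,"gripper":222},{"rx":0,"ry":0,"rz":0.05,"dx":0,"dy":0,"dz":0,"gripper":222},{"rx":0,"ry":0,"rz":0.02,"dx":0,"dy":0,"dz":0,"gripper":222},{"rx":0,"ry":0,"rz":0,"dx":0,"dy":0,"dz":0,"gripper":222}]' 30
python3 pl.py
python3 - <<'E'
from bench import manip
import cv2
cv2.imwrite("pics/w7.png",cv2.resize(manip.get_image("wrist")["frame"][120:400,200:440],None,fx=2,fy=2))
E
```

```text
t: 12.5
ee_pos: [646.6, -65.5, 221.2]
eef_rot: [-0.0, 0.991, 0.135, -0.0]
ft_force: [-2.8, 3.4, 3.4]
grip_width: 14.2
t 12.5 pos [646.6 -65.5 221.2] psi 0.271 zax [-0.001  0.001 -1.   ] F [-2.8  3.4  3.4] T [0.688 0.633 0.111] w 14.2 j [-0.21  0.26  1.54  0.    1.35  1.09]
```

View pics/w7.png

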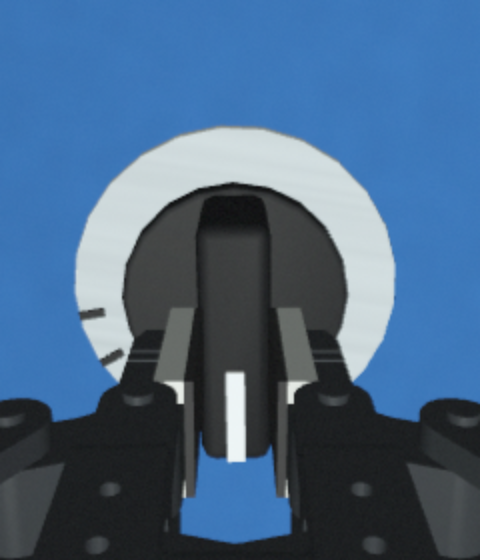

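The bar turned with the jaws (white line at crop (235,415), still aligned with them), and the torque is 0.11 N m. On to the second click.

```bash
python3 -m crank '[{"rx":0,"ry":0,"rz":0.04,"dx":0,"dy":-0.3,"dz":0,"gripper":222},{"rx":0,"ry":0,"rz":0.04,"dx":0,"dy":0,"dz":0,"gripper":222},{"rx":0,"ry":0,"rz":0.04,"dx":0,"dy":0,"dz":0,"gripper":222},{"rx":0,"ry":0,"rz":0.04,"dx":0,"dy":0,"dz":0,"gripper":222},{"rx":0,"ry":0,"rz":0.04,"dx":0,"dy":0,"dz":0,"gripper":222},{"rx":0,"ry":0,"rz":0.04,"dx":0,"dy":0,"dz":0,"gripper":222},{"rx":0,"ry":0,"rz":0.04,"dx":0,"dy":0,"dz":0,"gripper":222},{"rx":0,"ry":0,"rz":0.04,"dx":0,"dy":0,"dz":0,"gripper":222},{"rx":0,"ry":0,"rz":0.03,"dx":0,"dy":0,"dz":0,"gripper":222},{"rx":0,"ry":0,"rz":0,"dx":0,"dy":0,"dz":0,"gripper":222}]' 30
python3 pl.py
python3 -m crank '[{"rx":0,"ry":0,"rz":0.04,"dx":0,"dy":0,"dz":0,"gripper":222},{"rx":0,"ry":0,"rz":0.04,"dx":0,"dy":0,"dz":0,"gripper":222},{"rx":0,"ry":0,"rz":0.04,"dx":0,"dy":0,"dz":0,"gripper":222},{"rx":0,"ry":0,"rz":0.04,"dx":0,"dy":0,"dz":0,"gripper":222},{"rx":0,"ry":0,"rz":0.04,"dx":0,"dy":0,"dz":0,"gripper":222},{"rx":0,"ry":0,"rz":0.04,"dx":0,"dy":0,"dz":0,"gripper":222},{"rx":0,"ry":0,"rz":0.04,"dx":0,"dy":0,"dz":0,"gripper":222},{"rx":0,"ry":0,"rz":0.03,"dx":0,"dy":0,"dz":0,"gripper":222},{"rx":0,"ry":0,"rz":0.02,"dx":0,"dy":0,"dz":0,"gripper":222},{"rx":0,"ry":0,"rz":0,"dx":0,"dy":0,"dz":0,"gripper":222}]' 30
python3 pl.py
python3 - <<'E'
from bench import manip
import cv2,numpy as np
s=manip.read_state();im=manip.get_image("wrist");np.savez("pics/w8.npz",pos=s["ee_pos"],rot=s["eef_rot"],**im)
t=manip.get_image("side");cv2.imwrite("pics/side8.png",t["frame"])
a=cv2.resize(im["frame"][150:360,200:440],(480,420));b=cv2.resize(t["frame"][165:235,285:360],(320,420)[0:1]+(299,))
b=np.vstack([b,np.zeros((121,320,3),np.uint8)]);cv2.imwrite("pics/w8.png",np.hstack([a,b]))
E
```

```text
t: 13.55
ee_pos: [646.6, -65.4, 221.1]
eef_rot: [-0.0, 0.999, -0.039, -0.0]
ft_force: [-4.5, 3.6, 3.5]
grip_width: 14.2
t 13.55 pos [646.6 -65.4 221.1] psi -0.079 zax [-0.  0. -1.] F [-4.5  3.6  3.5] T [0.62  0.632 0.093] w 14.2 j [-0.21  0.26  1.54  0.    1.35  1.44]
t: 14.55
ee_pos: [646.7, -65.4, 221.1]
eef_rot: [-0.0, 0.979, -0.203, -0.0]
ft_force: [-4.4, 3.8, 4.0]
grip_width: 13.9
t 14.55 pos [646.7 -65.4 221.1] psi -0.408 zax [-0.  0. -1.] F [-4.4  3.8  4. ] T [0.576 0.627 0.036] w 13.9 j [-0.21  0.26  1.54  0.    1.35  1.77]
```

View pics/w8.png

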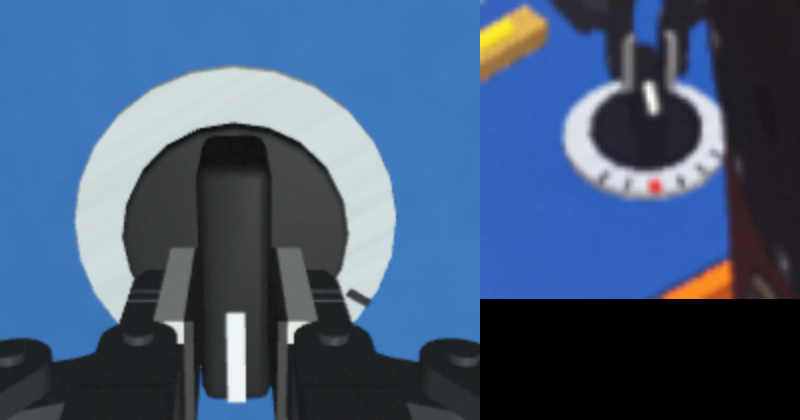

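```bash
cat > ang.py <<'E'
from h import *
def line(npz):
    w=dict(np.load(npz));W=wrist(w);f=w["frame"]
    m=cv2.inRange(f,(200,200,200),(255,255,255));m[:,:300]=0;m[:,332:]=0;m[:235]=0
    n,l,st,_=cv2.connectedComponentsWithStats(m)
    # elongated vertical blob
    k=max(range(1,n),key=lambda i:st[i,3]/max(st[i,2],1)*(st[i,4]>60))
    ys,xs=np.where(l==k);P=np.array([plane(W,(x,y),246)[:2] for x,y in zip(xs,ys)])
    v=np.linalg.svd(P-P.mean(0))[2][0];v=v*np.sign(v[0])
    c=P.mean(0);return np.arctan2(v[1],v[0]),c,st[k].tolist()
E
python3 -m crank '[{"rx":0,"ry":0,"rz":0.01,"dx":0,"dy":0,"dz":0,"gripper":222},{"rx":0,"ry":0,"rz":0.01,"dx":0,"dy":0,"dz":0,"gripper":222},{"rx":0,"ry":0,"rz":0,"dx":0,"dy":0,"dz":0,"gripper":222},{"rx":0,"ry":0,"rz":0,"dx":0,"dy":0,"dz":0,"gripper":222},{"rx":0,"ry":0,"rz":0,"dx":0,"dy":0,"dz":0,"gripper":222},{"rx":0,"ry":0,"rz":0,"dx":0,"dy":0,"dz":0,"gripper":222},{"rx":0,"ry":0,"rz":0,"dx":0,"dy":0,"dz":0,"gripper":222},{"rx":0,"ry":0,"rz":0,"dx":0,"dy":0,"dz":0,"gripper":222},{"rx":0,"ry":0,"rz":0,"dx":0,"dy":0,"dz":0,"gripper":222},{"rx":0,"ry":0,"rz":0,"dx":0,"dy":0,"dz":0,"gripper":222}]' 30
python3 - <<'E'
from bench import manip
from ang import *
T=[]
for i in range(8):
    s=manip.read_state();im=manip.get_image("wrist");T.append(s["ft_torque"][2])
np.savez("pics/w9.npz",pos=s["ee_pos"],rot=s["eef_rot"],**im)
print("Tz",np.round(T,3),np.mean(T),"psi",2*np.arctan2(s["eef_rot"][2],s["eef_rot"][1]),"w",s["grip_width"],s["t"])
for n in("w3","w8","w9"): print(n,line(f"pics/{n}.npz"))
E
```

```text
t: 15.65
ee_pos: [646.7, -65.4, 221.2]
eef_rot: [-0.0, 0.977, -0.212, -0.0]
ft_force: [-3.2, 2.8, 3.4]
grip_width: 14.3
Tz [0.111 0.046 0.074 0.107 0.082 0.103 0.118 0.106] 0.09337910823590628 psi -0.42789699961788447 w 14.013340671144675 16.0
w3 (np.float64(0.6189264213338147), array([633.13110995, -77.30316859]), [314, 246, 6, 31, 186])
w8 (np.float64(-0.3923531304521355), array([630.77456986, -61.58103326]), [314, 307, 9, 44, 371])
w9 (np.float64(-0.41090436295927035), array([630.91672048, -61.32287861]), [314, 307, 9, 44, 376])
```

```bash
python3 - <<'E'
from h import *
f=dict(np.load("pics/side2.npz"));w=wrist(dict(np.load("pics/w3.npz")))
for n,d,z in(("side",f,201),("wrist",w,201)):
    hsv=cv2.cvtColor(d["frame"],cv2.COLOR_BGR2HSV)
    m=cv2.inRange(hsv,(0,120,110),(6,255,255))|cv2.inRange(hsv,(172,120,110),(180,255,255))
    if n=="side": m[:195]=0;m[215:]=0;m[:,:300]=0;m[:,350:]=0
    else: m[:235]=0;m[262:]=0;m[:,:255]=0;m[:,285:]=0
    ys,xs=np.where(m);p=plane(d,(xs.mean(),ys.mean()),z)[:2]
    for c in((647,-67),(646.7,-65.5)): v=np.array(c)-p;print(n,len(xs),p.round(1),"red dir",np.arctan2(v[1],v[0]).round(3))
E
```

```text
side 5 [615.4 -53.6] red dir -0.401
side 5 [615.4 -53.6] red dir -0.363
wrist 67 [607.7 -52. ] red dir -0.364
wrist 67 [607.7 -52. ] red dir -0.333
```

```bash
python3 -m crank '[{"rx":0,"ry":0,"rz":0.01,"dx":0,"dy":0,"dz":0,"gripper":222},{"rx":0,"ry":0,"rz":0,"dx":0,"dy":0,"dz":0,"gripper":222},{"rx":0,"ry":0,"rz":0,"dx":0,"dy":0,"dz":0,"gripper":222},{"rx":0,"ry":0,"rz":0,"dx":0,"dy":0,"dz":0,"gripper":222},{"rx":0,"ry":0,"rz":0,"dx":0,"dy":0,"dz":0,"gripper":222},{"rx":0,"ry":0,"rz":0,"dx":0,"dy":0,"dz":0,"gripper":222},{"rx":0,"ry":0,"rz":0,"dx":0,"dy":0,"dz":0,"gripper":222},{"rx":0,"ry":0,"rz":0,"dx":0,"dy":0,"dz":0,"gripper":222},{"rx":0,"ry":0,"rz":0,"dx":0,"dy":0,"dz":0,"gripper":222},{"rx":0,"ry":0,"rz":0,"dx":0,"dy":0,"dz":0,"gripper":222}]' 30
python3 - <<'E'
from bench import manip
from ang import *
T=[]
for i in range(8):
    s=manip.read_state();im=manip.get_image("wrist");T.append(s["ft_torque"][2])
np.savez("pics/w10.npz",pos=s["ee_pos"],rot=s["eef_rot"],**im);t=manip.get_image("side")["frame"]
print("Tz",np.round(T,3),np.mean(T),"psi",2*np.arctan2(s["eef_rot"][2],s["eef_rot"][1]),"w",s["grip_width"],s["t"],s["ft_force"])
print(line("pics/w10.npz"))
cv2.imwrite("pics/s10.png",cv2.resize(t[130:350,220:440],(600,600),interpolation=cv2.INTER_CUBIC))
E
```

```text
t: 17.05
ee_pos: [646.6, -65.3, 221.1]
eef_rot: [-0.0, 0.976, -0.217, -0.0]
ft_force: [-3.7, 3.5, 3.6]
grip_width: 14.0
Tz [0.068 0.057 0.1   0.065 0.096 0.082 0.111 0.099] 0.08497210584764667 psi -0.4378675882530559 w 14.043674178078412 17.4 [-4.39851029  3.61821016  3.27939146]
(np.float64(-0.4176299791962835), array([631.05923873, -61.21983797]), [314, 307, 9, 44, 375])
```

View pics/s10.png

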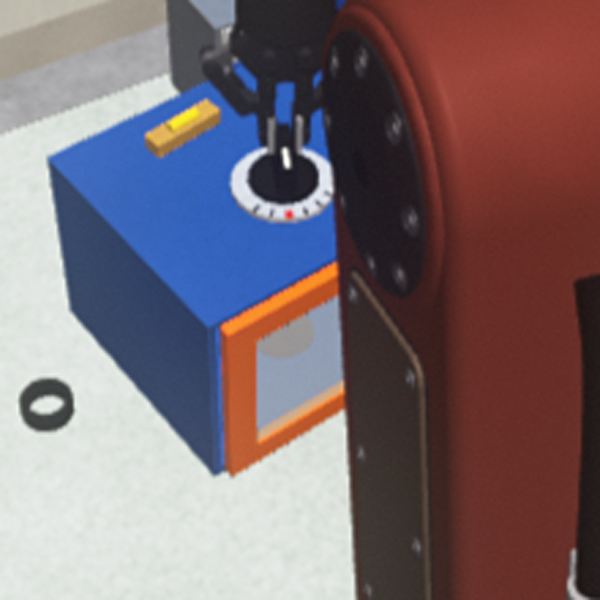

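The white line points at the red tick (289,214), the door is still flush, and the level hasn't moved. The turn is 1.04 rad by image and 1.06 by tool, on either side of 1.047. Handing in.

```bash
python3 -c "
from bench import manip
manip.job_done()"
```

```text
the job is handed in; nothing more can be done
```

I pushed the door shut and turned the knob clockwise to the third click, then handed the job in at about 17.4 s with the gripper still holding the knob there.

- **Door:** the catch resisted with about 5 N and then let go. A further push met a firm stop at about 10 N along the push direction, and both fixed cameras showed the door flush. It was still flush in the last side view, though the arm hid its free edge.
- **Knob angle:** the tool turned 1.059 rad and the white line in the wrist camera turned about 1.037 rad, either side of the 1.047 target. The torque was about 0.085 N m, against the expected 0.09 at the third click. In the side view the white line points at the red mark.
- **Clicks:** I followed them by the angle turned and by torque readings at the end of each move, not by sensing each click directly.
- **Grip:** my first fast close at 70 N shut to zero width without holding the bar. I reopened, closed in small steps at 30 N and got a stable width of about 14 mm on the 16 mm bar. A steady side load of about 5 N stayed on the wrist.
- **Disagreements:** a rough fix of the red mark on the dial put it 0.02 to 0.1 rad short of the expected direction. The spacing of the dial marks suggests an error in my dial centre rather than in the knob, so I trusted the other three checks.
- **Other items:** the level and collar looked unmoved in the last view. I did not re-measure the rest; no move was planned near them.

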